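Clip the turning tools home and lock the rack

TASK

Class is over: put every loop tool up on the tool rack and lock it. Slide the rack's lock bar open, press each tool down into the spring clips of the station whose tag has the colour of its handle until it snaps fully home in both clips (loop towards the back, grip centred between the two clips; a tool that somebody hung in a wrong station has to be moved), then slide the lock bar fully shut again over the tools. Leave the drying clay bowl alone.

Things in the scene. Friction and masses are not known exactly. Their poses are not given: they have to be found in the camera images.
- red_grip (a point): Loop tool, red-painted wooden handle, oval wire loop, 188 mm long, 60 g (may be absent). Point on the handle's axis at its balance, where to grip; x runs to the loop. Handle: round, 16 mm thick, from 88 mm behind this point to 56 mm in front, with a brass stop collar 20 mm across, 55 to 60 mm behind; flat loop 33 mm wide, up to 100 mm in front. Lying, its axis here is 9 mm above the mat.
- blue_grip (a point): Loop tool, blue-painted wooden handle, square wire loop, 188 mm long, 60 g (may be absent). Point on the handle's axis at its balance, where to grip; x runs to the loop. Handle: round, 16 mm thick, from 88 mm behind this point to 56 mm in front, with a brass stop collar 20 mm across, 55 to 60 mm behind; flat loop 33 mm wide, up to 100 mm in front. Lying, its axis here is 9 mm above the mat.
- green_grip (a point): Loop tool, green-painted wooden handle, triangular wire loop, 188 mm long, 60 g (may be absent). Point on the handle's axis at its balance, where to grip; x runs to the loop. Handle: round, 16 mm thick, from 88 mm behind this point to 56 mm in front, with a brass stop collar 20 mm across, 55 to 60 mm behind; flat loop 33 mm wide, up to 100 mm in front. Lying, its axis here is 9 mm above the mat.
- yellow_grip (a point): Loop tool, yellow-painted wooden handle, leaf-shaped wire loop, 188 mm long, 60 g (may be absent). Point on the handle's axis at its balance, where to grip; x runs to the loop. Handle: round, 16 mm thick, from 88 mm behind this point to 56 mm in front, with a brass stop collar 20 mm across, 55 to 60 mm behind; flat loop 33 mm wide, up to 100 mm in front. Lying, its axis here is 9 mm above the mat.
- white_grip (a point): Loop tool, white-painted wooden handle, half-round wire loop, 188 mm long, 60 g (may be absent). Point on the handle's axis at its balance, where to grip; x runs to the loop. Handle: round, 16 mm thick, from 88 mm behind this point to 56 mm in front, with a brass stop collar 20 mm across, 55 to 60 mm behind; flat loop 33 mm wide, up to 100 mm in front. Lying, its axis here is 9 mm above the mat.
- black_grip (a point): Loop tool, black-painted wooden handle, diamond-shaped wire loop, 188 mm long, 60 g (may be absent). Point on the handle's axis at its balance, where to grip; x runs to the loop. Handle: round, 16 mm thick, from 88 mm behind this point to 56 mm in front, with a brass stop collar 20 mm across, 55 to 60 mm behind; flat loop 33 mm wide, up to 100 mm in front. Lying, its axis here is 9 mm above the mat.
- tag_red: Flat red tag, 26 x 36 x 4 mm, on the rack's board in front of the station that belongs to the red tool. Origin: centre of its underside; x to the back of the rack, z up. A tool home in that station has its grip point 125 mm along x and 32 mm up from here (y 0), its x along this x.
- tag_blue: Flat blue tag, 26 x 36 x 4 mm, on the rack's board in front of the station that belongs to the blue tool. Origin: centre of its underside; x to the back of the rack, z up. A tool home in that station has its grip point 125 mm along x and 32 mm up from here (y 0), its x along this x.
- tag_green: Flat green tag, 26 x 36 x 4 mm, on the rack's board in front of the station that belongs to the green tool. Origin: centre of its underside; x to the back of the rack, z up. A tool home in that station has its grip point 125 mm along x and 32 mm up from here (y 0), its x along this x.
- tag_yellow: Flat yellow tag, 26 x 36 x 4 mm, on the rack's board in front of the station that belongs to the yellow tool. Origin: centre of its underside; x to the back of the rack, z up. A tool home in that station has its grip point 125 mm along x and 32 mm up from here (y 0), its x along this x.
- tag_white: Flat white tag, 26 x 36 x 4 mm, on the rack's board in front of the station that belongs to the white tool. Origin: centre of its underside; x to the back of the rack, z up. A tool home in that station has its grip point 125 mm along x and 32 mm up from here (y 0), its x along this x.
- tag_black: Flat black tag, 26 x 36 x 4 mm, on the rack's board in front of the station that belongs to the black tool. Origin: centre of its underside; x to the back of the rack, z up. A tool home in that station has its grip point 125 mm along x and 32 mm up from here (y 0), its x along this x.
- rack: Tool rack: plywood board 222 x 380 x 14 mm fixed to the table, with two rails of spring clips. Origin: on its underside, midway along the row of stations; x to its back, y along the row of stations, to the left as the robot sees it. Six stations at y = 120, 72, 24, -24, -72, -120 mm, one behind each tag, all the same; at the start some hold a tool, perhaps a wrong one.
- station (a point): The point of the third station from the left (y = 24 mm), like all: where a tool's grip point lies when home, 46 mm above the table, midway between two open-topped spring clips. The clips are 10 mm long, centred 40 mm in front and 40 mm behind; between them the fingers have room down to the steel strips that join the jaws, 27 mm below the axis. Rubber pads 8 mm below the axis stop the tool. The collar goes in front of the front clip, 10 mm clear.
- clip_lips (a point): Lip of a clip of the same station (rear clip, left jaw). Each clip is a pair of sprung steel jaws (the jaws on one side of a station are one bent strip) with lips 11 mm apart, 7 mm above the axis of a tool that is home; flared tops, 24 mm apart, reach 16 mm above it. Pressed straight down with some 5 to 20 N in all, a tool spreads both clips and snaps in; pulled straight up it snaps out. Not snapped in, it lies over 5 mm too high.
- lock_bar (a joint): Lock bar along the rack's front; slides 24 mm along the rack. 0 m = locked: a flat tab stands over the handle end of each station, 3 mm above a tool that is home; no tool goes in or out, and a tool not fully home blocks it. 0.024 m = open, at its left stop (rack's +y): tabs between the stations. Takes 2 to 5 N and stays where it is left.
- lock_grip (a point): Centre line of the black upright grip block at the left end of the lock bar, 12 mm below its top, 73 mm above the table; moves with the bar. The block is 14 mm thick along the rack's x and 24 mm along y and stands 25 mm above the bar. In the rack's frame it is at x = -100 mm and, with the bar locked, y = 169 mm.
- drying_mat: Grey ribbed drying mat, 230 x 300 x 4 mm, fixed flat on the table left of the rack; washed tools lie on it side by side along its x, about 68 mm apart, loops to the back, but a tool may lie the other way round. There is room to lay a tool down. Origin: centre of its underside; y along its long side.
- pinch_bowl: Soft unfired clay pinch bowl, 130 mm across, 59 mm high, drying at the back of the table. Origin: centre of its underside. Not to be disturbed.

How it is judged:
On the way, in this order (a step that is already met when the one before it is completed fails the run):
1. the lock bar is slid open (value of joint lock_bar above 0.019 m), for 0.2 s.
2. every tool is snapped home in the station of its own colour (y of red_grip in the frame of tag_red between -0.004 and 0.004 m and z of red_grip in the frame of tag_red between 0.028 and 0.0355 m and x of red_grip in the frame of tag_red between 0.11 and 0.14 m and x of tag_red in the frame of red_grip below -0.1 m and angle between the x axis of red_grip and the x axis of tag_red, either way round below 0.07 rad and y of blue_grip in the frame of tag_blue between -0.004 and 0.004 m and z of blue_grip in the frame of tag_blue between 0.028 and 0.0355 m and x of blue_grip in the frame of tag_blue between 0.11 and 0.14 m and x of tag_blue in the frame of blue_grip below -0.1 m and angle between the x axis of blue_grip and the x axis of tag_blue, either way round below 0.07 rad and y of green_grip in the frame of tag_green between -0.004 and 0.004 m and z of green_grip in the frame of tag_green between 0.028 and 0.0355 m and x of green_grip in the frame of tag_green between 0.11 and 0.14 m and x of tag_green in the frame of green_grip below -0.1 m and angle between the x axis of green_grip and the x axis of tag_green, either way round below 0.07 rad and y of yellow_grip in the frame of tag_yellow between -0.004 and 0.004 m and z of yellow_grip in the frame of tag_yellow between 0.028 and 0.0355 m and x of yellow_grip in the frame of tag_yellow between 0.11 and 0.14 m and x of tag_yellow in the frame of yellow_grip below -0.1 m and angle between the x axis of yellow_grip and the x axis of tag_yellow, either way round below 0.07 rad and y of white_grip in the frame of tag_white between -0.004 and 0.004 m and z of white_grip in the frame of tag_white between 0.028 and 0.0355 m and x of white_grip in the frame of tag_white between 0.11 and 0.14 m and x of tag_white in the frame of white_grip below -0.1 m and angle between the x axis of white_grip and the x axis of tag_white, either way round below 0.07 rad and y of black_grip in the frame of tag_black between -0.004 and 0.004 m and z of black_grip in the frame of tag_black between 0.028 and 0.0355 m and x of black_grip in the frame of tag_black between 0.11 and 0.14 m and x of tag_black in the frame of black_grip below -0.1 m and angle between the x axis of black_grip and the x axis of tag_black, either way round below 0.07 rad), for 0.2 s.
At the end, for the whole second after the job is handed in: Every tool present is home in both clips of the station with its colour's tag: its grip point within 4 mm sideways, 15 mm lengthways and about 4 mm in height of the station's point, loop towards the back, axis within 0.07 rad of the station's; and the lock bar is shut (joint below 5 mm) (all of step 2 and value of joint lock_bar below 0.005 m); the robot touches nothing.
It fails at once if the clay bowl is pushed more than 40 mm (distance of pinch_bowl from where it was at the start of the episode above 0.04 m).
Of tool_red, tool_blue, tool_green, tool_yellow, tool_white, tool_black only 4 to 6 are there at a start; the rules pass over those that are not, and their reading is None.
At some moment in a run one of tool_red, tool_blue, tool_green, tool_black may be knocked a few centimetres aside while the robot is not near it.
Once in a run the grip may slacken for a moment while it holds something.
It also fails if it takes over 210 s, if anything falls off the work surface, if the arm or the gripper's body presses on something with over 40 N, if the wrist force passes 120 N, or if a joint passes its speed limit or range.

ROBOT

A 6-joint arm with a two-finger parallel gripper is mounted at the origin on a cart in front of the work surface, level with it; the furniture and walls round the work are solid. World frame = base frame: x ahead of the robot, y to its left, z up, the work surface at z = 0. Lengths are in m, angles in rad, forces in N, time in s.
With the tool pointing down it reaches from about 0.4 to 0.925 m from the base axis. Payload 3.4 kg.
Tool frame: the origin (TCP) lies at the very end of the fingers, on their centre line; the grasp point (between the pads) lies 19 mm behind it; z points along the fingers, y is the line along which they close (so a half turn about z gives the same grasp; the last joint's range is limited). The gripper opens to 85 mm and grips with 20 to 120 N. Pads are 22 mm wide; open, the fingers measure 114 mm over their backs; the gripper's body (76 mm by 85 mm) begins 54 mm behind the grasp point. The pads swing forward as they close: fully open they stand 13 mm farther back than shut.
Start: joints at [-1.389, 0.307, 1.506, -0, 1.328, -0.073], TCP at [0.145, -0.556, 0.231] pointing down, gripper open.
Joint ranges: [-3.12, 3.12], [-1.05, 2.28], [0.14, 2.33], [-1.42, 4.57], [0.1, 2.73], [-2.68, 2.68]. Speed limits (rad/s): [2.57, 2.57, 3.14, 3.14, 3.14, 3.14].

INTERFACE

Orientations are given as a 3x3 rotation matrix whose columns are the frame's x, y, z axes.
In Python, from workcell import * gives the robot as it stands. Calls block until the motion is done:
- movep(position, orientation): joint-space move of the TCP to a pose.
- line_to(position, rotation=None, max_speed=0.15): straight line of the TCP; rotation=None keeps the orientation; max_speed is the mean speed in m/s.
- movej(angles): joint-space move.
- release() and grasp(grasp_force=None): open the fingers fully, or close them until they stop; grasp_force is the grip in N (None keeps the last).
- hold(seconds).
- ik(position, orientation): joint angles nearest the present ones, or None.
- get_state(): the state.
- grab_frame(name): name is "scene" or "top"; returns a dict with "color" (400x640x3 uint8, blue, green, red), "K" (3x3 intrinsics, pixels), "rvec" (rotation vector, rad) and "tvec" (3), from world to camera coordinates, as OpenCV has them. Camera axes: x right, y down, z forward; pixel columns grow to the right and rows downward; lengths in m; the calibration is good to about 2 mm. A picture is of the moment at which its call begins. There is no depth.
A pose or a line that the arm cannot do raises PlanningError and nothing moves.
- hand_in(): hands the job in; it is judged then, once.
Trained networks look in a picture, given as the dict that the camera call returned (one of the last four; its "shot" number tells which), for a name from the list of things; names that differ only in an ending like _2 or _b are one class to them, and where a whole thing is asked for, a point or a joint stands for the part that bears it (a point fixed in the world has none). Each returns a list of dicts, best first, with "conf" (0 to 1); they miss things now and then, are a little off and sometimes report something else, mostly with a low value. They report only what shows in the picture. A call takes as long as a camera call.
- boxes_of(picture, target): "bbox" ([left, top, width, height] in pixels, round what is visible of it).
- trace(picture, target): "pixels" (400x640 bool, what is visible of it) and "bbox" ([left, top, width, height] in pixels, round what is visible of it).
- tip_of(picture, target): "pixel" ([column, row] in pixels: a listed point, or the origin of a listed thing).
The state is a dict: "time_s": time; "joints": joint angles; "dq": joint speeds; "effort": joint torques, N m; "position": TCP position; "eef_rot": TCP orientation; "ft_force": force on the tool from outside, world axes, zero at the start; "ft_torque": the same for the moment, N m; "finger_gap": opening from 0.0 (shut) to 1.0 (fully open); "gripper_force": force on a finger pad.
Only numpy, scipy, OpenCV 4.12 (cv2) and the standard library are available. Lean on these libraries where they do the work, as an engineer would, in place of code of your own. Each camera call takes 0.05 s, during which the arm holds its last target. There are 200 camera calls.

## Working session

There is one attempt and no reset: what is moved stays moved. The work goes in short steps, each a Python script; the robot and the scene stay as the last script left them, time stands still between calls to the robot, and variables do not carry over. Pictures are saved under pics/ and viewed, at most 14 in all, crops included, and the job is handed in when it is done.

```bash
ls; mkdir -p pics; python3 - <<'E'
from workcell import *
import cv2
for n in("scene","top"):
    f=grab_frame(n); cv2.imwrite(f"pics/{n}0.png",f["color"])
    R=cv2.Rodrigues(f["rvec"])[0]; print(n,f["K"].tolist(),(-R.T@f["tvec"].ravel()).round(3),R.round(3).tolist())
    for t in ["red","blue","green","yellow","white","black"]:
        for s in (f"{t}_grip",f"tag_{t}"):
            print(s,[(d["pixel"],round(d["conf"],2)) for d in tip_of(f,s)[:3]])
    for s in("rack","lock_grip","drying_mat","pinch_bowl","station"): print(s,[(d["pixel"],round(d["conf"],2)) for d in tip_of(f,s)[:2]])
print(get_state()["time_s"])
E
```

```text
pics
scene [[507.83115382772246, 0.0, 329.44317714045815], [0.0, 507.83115382772246, 189.05092674540174], [0.0, 0.0, 1.0]] [-0.632 -0.724  0.7  ] [[0.507, -0.862, -0.008], [-0.349, -0.197, -0.916], [0.788, 0.467, -0.401]]
red_grip [([280.0, 217.2], 0.56)]
tag_red [([366.9, 254.1], 0.51)]
blue_grip [([267.4, 203.0], 0.74), ([339.2, 190.2], 0.31)]
tag_blue [([350.2, 247.2], 0.51)]
green_grip []
tag_green [([331.7, 244.7], 0.59)]
yellow_grip [([400.8, 227.7], 0.53)]
tag_yellow [([385.4, 256.9], 0.58)]
white_grip [([400.2, 225.2], 0.71)]
tag_white [([321.1, 244.4], 0.41), ([401.5, 263.0], 0.29)]
black_grip []
tag_black [([403.5, 260.2], 0.64)]
rack [([379.5, 235.2], 0.56)]
lock_grip []
drying_mat [([253.5, 205.9], 0.85)]
pinch_bowl [([339.3, 184.4], 0.98)]
station [([371.2, 217.6], 0.59), ([264.9, 202.5], 0.42)]
top [[501.23460939355726, 0.0, 318.7514114104095], [0.0, 501.23460939355726, 203.8410390662976], [0.0, 0.0, 1.0]] [ 0.459 -0.008  1.35 ] [[-0.007, -1.0, 0.011], [-0.996, 0.006, -0.093], [0.093, -0.011, -0.996]]
red_grip [([265.5, 243.0], 0.62)]
tag_red [([395.4, 268.9], 0.41)]
blue_grip [([239.7, 232.6], 0.74), ([284.0, 139.3], 0.44)]
tag_blue [([377.2, 273.5], 0.58)]
green_grip [([215.9, 246.2], 0.76), ([378.0, 274.1], 0.41)]
tag_green [([359.7, 276.0], 0.51)]
yellow_grip []
tag_yellow [([412.1, 269.8], 0.59)]
white_grip [([412.0, 222.5], 0.57)]
tag_white [([340.0, 281.2], 0.64)]
black_grip [([186.5, 250.9], 0.62)]
tag_black [([428.3, 268.5], 0.41)]
rack [([380.2, 223.4], 0.81), ([374.8, 222.0], 0.26)]
lock_grip [([323.9, 268.9], 0.72)]
drying_mat [([227.0, 241.9], 0.8)]
pinch_bowl [([280.8, 137.8], 0.69)]
station [([375.6, 222.4], 0.91)]
1.8
```

```bash
python3 - <<'E'
import cv2
a=cv2.imread("pics/top0.png"); cv2.imwrite("pics/top0c.png",cv2.resize(a[110:310,150:450],(800,533),interpolation=cv2.INTER_CUBIC))
a=cv2.imread("pics/scene0.png"); cv2.imwrite("pics/scene0c.png",cv2.resize(a[150:290,190:450],(800,431),interpolation=cv2.INTER_CUBIC))
E
```

```text
(no output)
```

View pics/top0c.png

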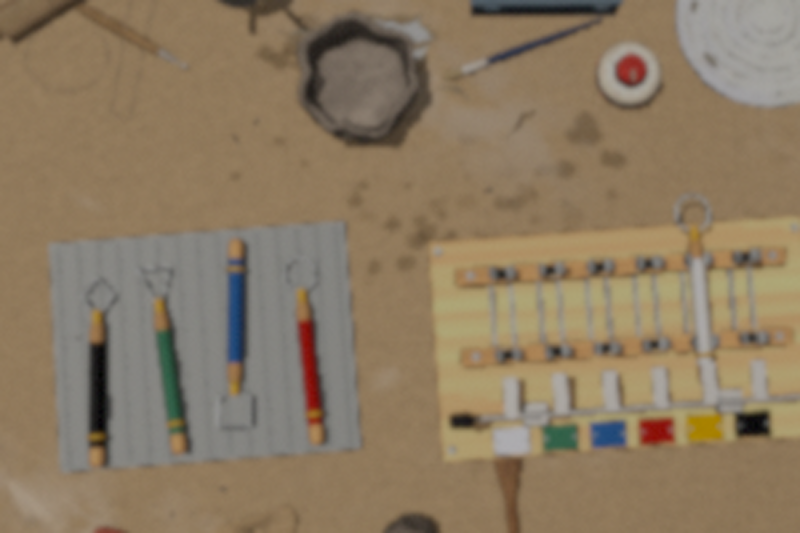

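View pics/scene0c.png

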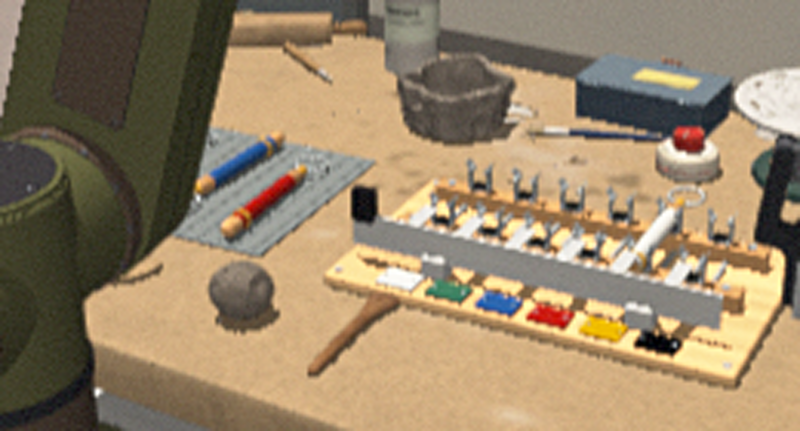

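The views show black, green, blue (reversed, loop towards the robot) and red on the mat. White hangs in the yellow station, and yellow is absent. Tag order from the left is white, green, blue, red, yellow, black; the lock grip is at about (324,269) in the top image.

```bash
cat > h.py <<'E'
from workcell import *
import numpy as np, cv2
from scipy.optimize import least_squares
ORDER=["white","green","blue","red","yellow","black"]; YS=[.12,.072,.024,-.024,-.072,-.12]
def ray(f,px,z):
    R=cv2.Rodrigues(f["rvec"])[0]; c=-R.T@np.ravel(f["tvec"])
    px=np.atleast_2d(np.asarray(px,float)); d=np.c_[px,np.ones(len(px))]@np.linalg.inv(f["K"]).T@R
    return c[:2]+d[:,:2]*((z-c[2])/d[:,2:])
def proj(f,P): return cv2.projectPoints(np.asarray(P,float).reshape(-1,1,3),f["rvec"],f["tvec"],f["K"],None)[0][:,0]
def fit_rack():
    obs=[]
    for n in("scene","top"):
        f=grab_frame(n)
        for t,y in zip(ORDER,YS):
            for d in tip_of(f,"tag_"+t)[:1]: obs.append((f,y,.014,0,d["pixel"],d["conf"],t))
            for d in trace(f,"tag_"+t)[:1]:
                r,c=np.nonzero(d["pixels"]); obs.append((f,y,.018,0,(c.mean(),r.mean()),d["conf"],t+"_m"))
        for d in tip_of(f,"station")[:1]: obs.append((f,.024,.046,.125,d["pixel"],d["conf"],"station"))
    def res(p):
        c,s=np.cos(p[2]),np.sin(p[2]); r=[]
        for f,y,z,dx,px,cf,_ in obs:
            x=-.125+dx; r.append(proj(f,[p[0]+c*x-s*y,p[1]+s*x+c*y,z])[0]-px)
        return np.ravel(r)
    s=least_squares(res,[.5,-.12,0],loss="soft_l1",f_scale=1)
    for o,e in zip(obs,res(s.x).reshape(-1,2)): print(o[6],round(o[5],2),e.round(1))
    return s.x
def rk(p,x,y,z):
    c,s=np.cos(p[2]),np.sin(p[2]); return np.array([p[0]+c*x-s*y,p[1]+s*x+c*y,z])
def tool_on_mat(f,t,z=.013):
    """grip point xy and direction to loop, from the mask's axis and ends"""
    ds=trace(f,t+"_grip")
    if not ds: return None
    d=ds[0]; r,c=np.nonzero(d["pixels"]); P=ray(f,np.c_[c,r],z)
    vx,vy,x0,y0=cv2.fitLine(P.astype(np.float32),cv2.DIST_HUBER,0,.001,.001).ravel()
    a=np.array([vx,vy]); o=np.array([x0,y0]); s=(P-o)@a; w=(P-o)@np.array([-vy,vx])
    lo,hi=s.min(),s.max(); e=.03
    if np.ptp(w[s<lo+e])>np.ptp(w[s>hi-e]): a,lo,hi=-a,-hi,-lo   # wide end = loop
    g=o+a*((lo+hi)/2-.006)
    tip=[(ray(f,k["pixel"],z)[0].round(3).tolist(),round(k["conf"],2)) for k in tip_of(f,t+"_grip")[:2]]
    return g,np.arctan2(a[1],a[0]),hi-lo,d["conf"],tip
def Rdown(yaw):  # tool x along yaw, z down
    c,s=np.cos(yaw),np.sin(yaw); return np.array([[c,s,0],[s,-c,0],[0,0,-1.]])
E
python3 - <<'E'
from h import *
p=fit_rack(); print("rack",p.round(4)); np.save("rack.npy",p)
f=grab_frame("top")
for t in ORDER: print(t,tool_on_mat(f,t,.046 if t=="white" else .013))
for d in tip_of(f,"lock_grip")[:2]:
    q=ray(f,d["pixel"],.073)[0]; c,s=np.cos(p[2]),np.sin(p[2]); print("lock in rack",np.array([[c,s],[-s,c]])@(q-p[:2]),d["conf"])
d=trace(f,"drying_mat")[0]; r,c=np.nonzero(d["pixels"]); print("mat",cv2.minAreaRect((ray(f,np.c_[c,r],.004)*1000).astype(np.float32)))
st=get_state();print(st["time_s"],st["eef_rot"])
E
```

```text
white 0.61 [-1.  -1.9]
white_m 0.38 [-0.2 -0.9]
green 0.45 [ 2.4 -3. ]
green_m 0.48 [-0.2 -0.6]
blue 0.62 [-3.6  0.9]
blue_m 0.38 [-0.5 -0.7]
red 0.51 [1.  1.2]
red_m 0.6 [32.4  7.6]
yellow 0.46 [-0.1  0.4]
yellow_m 0.43 [-0.  -0.1]
black 0.41 [2.5 2.8]
station 0.75 [1.8 0.4]
white 0.49 [ 0.6 -6.6]
green 0.5 [-1.4  2.5]
green_m 0.59 [-25.9  15.8]
blue 0.61 [ 1.4 -1.8]
blue_m 0.35 [-5.6 15.4]
red 0.59 [-0.5  0.4]
red_m 0.49 [-0.   0.2]
yellow 0.63 [-1.  -1.8]
yellow_m 0.65 [0.1 0.5]
black 0.45 [ 0.4 -0.4]
black_m 0.48 [18.3 -0.6]
station 0.72 [-0.8  0.2]
rack [ 0.5283 -0.195   0.0451]
white (array([ 0.54095112, -0.26480911]), np.float32(-3.0846899), np.float64(0.13087831738972297), 0.8, [([0.535, -0.266], 0.84)])
green (array([0.46900756, 0.25963393]), np.float32(-2.9949627), np.float64(0.15011351022792674), 0.67, [([0.473, 0.249], 0.55)])
blue (array([0.52857418, 0.19320961]), np.float32(-3.1231), np.float64(0.1573473690726715), 0.81, [([0.508, 0.192], 0.74)])
red (array([0.46559966, 0.11918588]), np.float32(0.10167705), np.float64(0.15205716055694135), 0.74, [([0.485, 0.123], 0.67)])
yellow (array([0.75892572, 0.06908282]), np.float32(0.23477876), np.float64(0.1377414365164256), 0.57, [])
black (array([0.44469904, 0.32916641]), np.float32(0.016314333), np.float64(0.1527873158850731), 0.6, [([0.457, 0.326], 0.72), ([0.417, -0.04], 0.45)])
lock in rack [-0.09246708  0.16333645] 0.61
mat ((492.5469970703125, 227.0749053955078), (234.96641540527344, 301.98785400390625), 3.923532724380493)
3.95 [[ 9.67719416e-01  2.52030020e-01  1.37423963e-06]
 [ 2.52030020e-01 -9.67719416e-01  8.31392261e-06]
 [ 3.42523645e-06 -7.69919470e-06 -1.00000000e+00]]
```

```bash
sed -i 's/loss="soft_l1",f_scale=1/loss="cauchy",f_scale=.4/' h.py; cat >> h.py <<'E'
def best(pos,yaws):
    q0=np.array(get_state()["joints"]); c=[]
    for y in yaws:
        q=ik(pos,Rdown(y))
        if q is not None: c.append((np.abs(np.array(q)-q0).max(),y))
    return min(c)[1]
def rep(m=""):
    s=get_state(); print(m,"t",round(s["time_s"],1),"p",np.round(s["position"],4),"gap",round(s["finger_gap"],3),"F",np.round(s["ft_force"],1),"g",round(s["gripper_force"],1),"q",np.round(s["joints"],2))
E
python3 - <<'E'
from h import *
p0=np.load("rack.npy")
p=fit_rack(); print("rack",p.round(4),p0.round(4)); np.save("rack.npy",p)
a=rk(p,-.1,.169,.066); up=a+[0,0,.07]
y=best(up,[p[2]+np.pi/2,p[2]-np.pi/2]); movep(up,Rdown(y)); line_to(a,max_speed=.1); rep("at")
grasp(40); rep("gr")
d=rk(p,-.1,.169+.0225,.066); line_to(d,max_speed=.03); hold(.3); rep("open")
release(); rep("rel"); line_to(d+[0,0,.07],max_speed=.15)
f=grab_frame("top"); cv2.imwrite("pics/top1.png",cv2.resize(f["color"][190:320,260:470],(800,495),interpolation=cv2.INTER_CUBIC)); rep()
E
```

```text
white 0.7 [64.7 34.9]
green 0.64 [2.8 1.8]
green_m 0.72 [-40.6   5.6]
blue 0.64 [-2.2  1.4]
blue_m 0.66 [ 0.2 -0.5]
red 0.6 [3.5 1.2]
red_m 0.59 [-0.8 -0.9]
yellow 0.44 [0.7 0.1]
black 0.65 [-0.3  2.9]
black_m 0.66 [-0.3 -1.3]
station 0.85 [-2.  -1.3]
white 0.48 [ 0.1 -1.3]
white_m 0.43 [0.  0.1]
green 0.61 [-0.2  0.2]
green_m 0.72 [133.3  35.2]
blue 0.52 [ 3.3 -0.3]
blue_m 0.66 [-0.1 -0.1]
red 0.59 [-2.3  1.3]
red_m 0.59 [ 0.7 -0.5]
yellow 0.72 [ 0.8 -0. ]
black 0.7 [203.1  24.7]
black_m 0.62 [166.6  21.2]
station 0.67 [2.  1.4]
rack [ 0.5284 -0.1908  0.0811] [ 0.5283 -0.195   0.0451]
at t 8.3 p [ 0.4154 -0.0306  0.0662] gap 0.998 F [ 0.1 -0.4  0.9] g 0.0 q [-0.18  0.31  2.05 -0.    0.79 -0.26]
gr t 9.0 p [ 0.418  -0.0303  0.0667] gap 0.152 F [4.4 2.7 0.9] g 43.2 q [-0.17  0.31  2.04  0.    0.79 -0.26]
open t 10.2 p [ 0.4166 -0.0082  0.0667] gap 0.157 F [ 6.4  0.2 -2.1] g 43.2 q [-0.12  0.3   2.05  0.    0.78 -0.2 ]
rel t 10.9 p [ 0.4131 -0.008   0.066 ] gap 0.998 F [-0.1  0.1  0.4] g 0.0 q [-0.12  0.3   2.05 -0.    0.79 -0.2 ]
 t 11.6 p [ 0.4124 -0.0079  0.1353] gap 0.999 F [-0.3  0.6 -0.2] g 0.0 q [-0.12  0.19  1.96 -0.    0.99 -0.2 ]
```

View pics/top1.png

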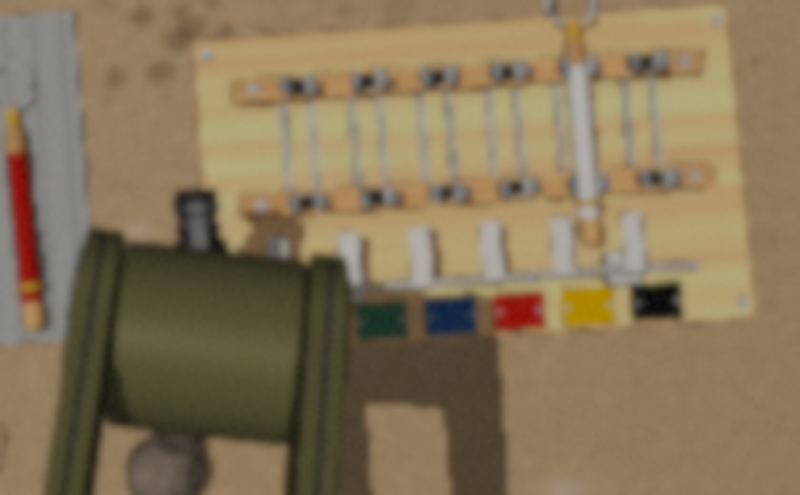

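The bar is open: its tabs sit between the stations, and the block is at about (197,220) in the crop. The two rack fits disagree in yaw because of mask outliers, so I'll pin the tags by colour in the saved unobstructed pictures.

```bash
cat > fit.py <<'E'
from h import *
F={n:grab_frame(n) for n in("scene","top")}
im={n:cv2.imread(f"pics/{n}0.png") for n in F}
def cents(n,p):
    hsv=cv2.cvtColor(im[n],cv2.COLOR_BGR2HSV).astype(int); H,S,V=hsv[...,0],hsv[...,1],hsv[...,2]; out=[]
    for t,y in zip(ORDER,YS):
        m={"white":(S<60)&(V>110),"green":(H>55)&(H<95)&(S>70),"blue":(H>100)&(H<130)&(S>70),"red":((H<8)|(H>172))&(S>120),"yellow":(H>20)&(H<28)&(S>190),"black":V<60}[t]
        c=proj(F[n],rk(p,-.125,y,.018))[0]; w=np.zeros(m.shape,np.uint8)
        cv2.circle(w,tuple(np.round(c).astype(int)),11,1,-1)
        k,l,s,cc=cv2.connectedComponentsWithStats((m&(w>0)).astype(np.uint8))
        if k>1:
            i=1+s[1:,4].argmax()
            if s[i,4]>25: x0,y0,ww,hh=s[i,:4]; out.append((n,t,y,cc[i],s[i,4],(ww,hh)))
    return out
def res(p,obs): return np.ravel([proj(F[n],rk(p,-.125,y,.018))[0]-c for n,t,y,c,*_ in obs])
p=np.array([.5283,-.195,.0451])
for it in range(4):
    obs=cents("scene",p)+cents("top",p); p=least_squares(res,p,args=(obs,),loss="cauchy",f_scale=.4).x
for o,e in zip(obs,res(p,obs).reshape(-1,2)): print(o[0],o[1],o[4],o[5],e.round(1))
print(p.round(4)); np.save("rack.npy",p)
for n in F:
    o=[x for x in obs if x[0]==n]; print(n,least_squares(res,p,args=(o,),loss="cauchy",f_scale=.4).x.round(4))
# overlay
v=im["top"].copy(); v=cv2.resize(v[190:320,300:460],None,fx=5,fy=5,interpolation=cv2.INTER_CUBIC)
for y in YS:
    for x,z in((-.125,.018),(-.04,.06),(.04,.06)):
        q=(proj(F["top"],rk(p,x,y,z))[0]-[300,190]+.5)*5; cv2.circle(v,tuple(q.astype(int)),2,(255,0,255),-1)
cv2.imwrite("pics/ov.png",v)
E
python3 fit.py
```

```text
scene white 130 (np.int32(20), np.int32(16)) [-2.2  2.9]
scene green 53 (np.int32(14), np.int32(7)) [-0.1  0.1]
scene blue 67 (np.int32(14), np.int32(7)) [-0.   0.1]
scene red 70 (np.int32(15), np.int32(8)) [-0.2  0.2]
scene yellow 66 (np.int32(15), np.int32(8)) [-0.2  0.2]
scene black 53 (np.int32(14), np.int32(7)) [-0.   0.2]
top white 200 (np.int32(17), np.int32(17)) [-0.4  1.8]
top green 71 (np.int32(11), np.int32(8)) [-0.  -0.4]
top blue 91 (np.int32(12), np.int32(8)) [ 0.1 -0.1]
top red 93 (np.int32(12), np.int32(9)) [ 0.4 -0.3]
top yellow 93 (np.int32(13), np.int32(9)) [ 0.1 -0.1]
top black 75 (np.int32(11), np.int32(8)) [ 0.1 -0.1]
[ 0.5273 -0.1945  0.0569]
scene [ 0.5283 -0.1944  0.0567]
top [ 0.5268 -0.194   0.0593]
```

View pics/ov.png

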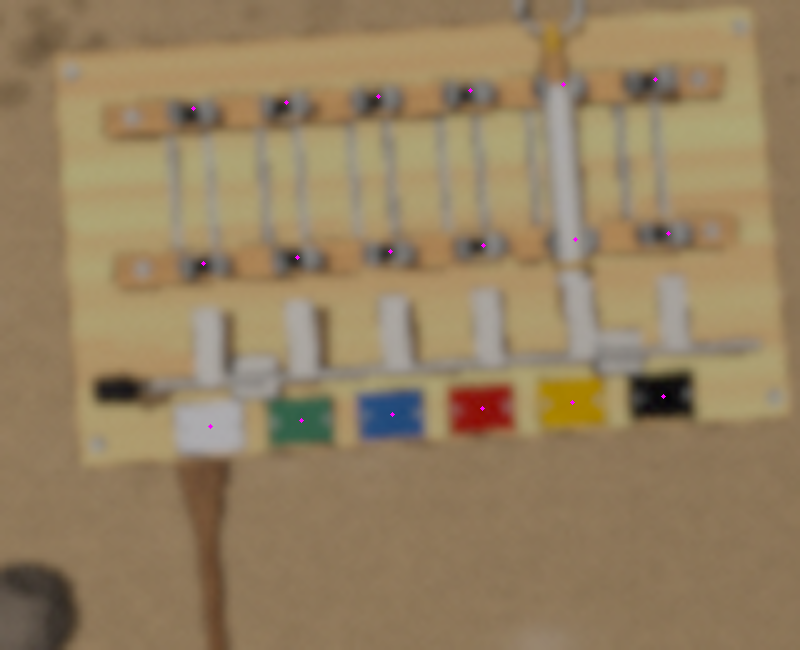

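The magenta points fall on the clip centres and tag centres, so the fit is good to about 1 mm. White goes first.

```bash
cat >> h.py <<'E'
def press_to(xy,z_from,z_stop,fmax=35,step=.002):
    """lower in steps until the TCP really is at z_stop or the force is reached"""
    z=z_from; pk=0
    while True:
        z-=step; line_to([xy[0],xy[1],z],max_speed=.04); s=get_state(); F=s["ft_force"][2]; pk=max(pk,abs(F))
        if s["position"][2]<=z_stop or abs(F)>fmax or z<z_stop-.02: break
    hold(.1); rep(f"press peak {pk:.1f} zcmd {z:.4f}")
def place(p,y,yaw,off=.010,dx=0,gripped=False):
    """tool held with its axis `off` above the TCP; dx = TCP ahead of grip point"""
    t=rk(p,dx,y,0)[:2]
    line_to([*t,.125],Rdown(yaw),max_speed=.2); line_to([*t,.068-off],max_speed=.08); rep("over")
    press_to(t,.068-off,(.0465 if gripped else .057)-off,fmax=40 if gripped else 4,step=.002 if gripped else .001)
    release(); rep("rel"); line_to([*t,.10],max_speed=.15)
    grasp(30); t=rk(p,0,y,0)[:2]; line_to([*t,.075],max_speed=.1); press_to(t,.070,.0545)
    for d in(-.022,.022):
        t=rk(p,d,y,0)[:2]; line_to([*t,.062],max_speed=.1) if 0 else (line_to([*get_state()["position"][:2],.075],max_speed=.15),line_to([*t,.075],max_speed=.15)); press_to(t,.060,.0545,fmax=25)
    line_to([*t,.13],max_speed=.2); release(); rep("done")
E
python3 - <<'E'
from h import *
p=np.load("rack.npy"); f=grab_frame("top")
print("front-end pred px", proj(f,rk(p,.056,-.072,.046)),"butt",proj(f,rk(p,-.088,-.072,.046)))
a=rk(p,0,-.072,.036); up=a.copy(); up[2]=.13
y=best(up,[p[2],p[2]+np.pi,p[2]-np.pi]); print("yaw",y); movep(up,Rdown(y)); line_to(a,max_speed=.12); rep("at")
grasp(80); hold(.1); rep("gr")
line_to([a[0],a[1],.075],max_speed=.04); rep("pulled"); line_to([a[0],a[1],.14],max_speed=.15); rep("up")
f=grab_frame("top"); cv2.imwrite("pics/w.png",np.hstack([cv2.resize(grab_frame(n)["color"][a1:a1+150,b1:b1+150],(400,400),interpolation=cv2.INTER_CUBIC) for n,a1,b1 in(("top",150,330),("scene",130,320))]))
E
```

```text
front-end pred px [[410.59876738 200.87889103]] butt [[415.09395896 256.03702816]]
yaw 0.05687634791282943
at t 13.8 p [ 0.532  -0.2665  0.0366] gap 1.001 F [-0.  -1.1  0.1] g 0.0 q [-0.54  0.53  1.69  0.    0.91  0.98]
gr t 14.5 p [ 0.5315 -0.2666  0.0364] gap 0.151 F [-1.4  0.8  5.3] g 78.2 q [-0.54  0.53  1.69 -0.    0.91  0.98]
pulled t 15.6 p [ 0.5312 -0.2663  0.0748] gap 0.155 F [ 0.2  0.5 -0.2] g 79.3 q [-0.54  0.49  1.66  0.    1.    0.98]
up t 16.2 p [ 0.531  -0.2662  0.1396] gap 0.154 F [ 0.3 -0.2 -0.4] g 79.3 q [-0.54  0.41  1.59  0.    1.14  0.98]
```

View pics/w.png

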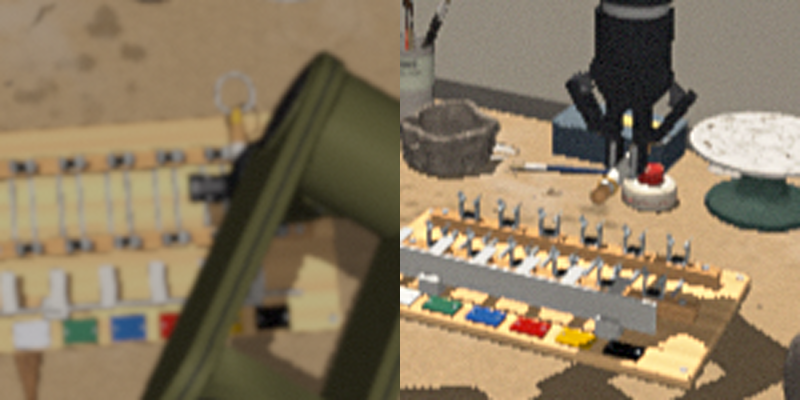

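White came out level, and the small lateral force confirms the station line. It sits about 5 mm too far back, so I'll place it with a -5 mm offset.

```bash
python3 - <<'E'
from h import *
p=np.load("rack.npy"); place(p,.12,p[2],dx=-.005,gripped=True)
t=rk(p,0,.0,.25); line_to([.40,.1,.25],max_speed=.3)
f=grab_frame("top")
print("white pred grip",proj(f,rk(p,0,.12,.046))); print(tip_of(f,"white_grip")[:1])
cv2.imwrite("pics/w2.png",np.hstack([cv2.resize(grab_frame(n)["color"][a1:a1+150,b1:b1+150],(400,400),interpolation=cv2.INTER_CUBIC) for n,a1,b1 in(("top",170,300),("scene",130,280))])); rep()
E
```

```text
over t 18.5 p [ 0.5159 -0.0751  0.0583] gap 0.153 F [ 0.1  0.3 -0.9] g 78.8 q [-0.23  0.43  1.84 -0.    0.88  1.29]
press peak 6.4 zcmd 0.0360 t 21.3 p [ 0.5151 -0.0749  0.0364] gap 0.15 F [-1.7  2.1  4.9] g 80.1 q [-0.23  0.46  1.86  0.    0.82  1.29]
rel t 22.0 p [ 0.5155 -0.075   0.036 ] gap 0.999 F [-0.3  0.1  0.1] g 0.0 q [-0.23  0.46  1.86 -0.    0.82  1.29]
press peak 1.0 zcmd 0.0540 t 25.9 p [ 0.5206 -0.0748  0.0541] gap -0.003 F [ 0.5 -1.1 -0.2] g 0.2 q [-0.22  0.44  1.83  0.    0.87  1.29]
press peak 0.6 zcmd 0.0540 t 27.7 p [ 0.4985 -0.076   0.054 ] gap -0.001 F [-0.2  0.3  0.4] g 0.1 q [-0.24  0.42  1.88  0.    0.85  1.28]
press peak 0.4 zcmd 0.0540 t 29.6 p [ 0.5425 -0.0735  0.0541] gap -0.001 F [ 0.7 -0.1  0.9] g 0.2 q [-0.21  0.46  1.78 -0.    0.9   1.3 ]
done t 30.9 p [ 0.5425 -0.0735  0.13  ] gap 1.001 F [-0.3 -0.6  0.1] g 0.0 q [-0.21  0.37  1.7   0.    1.07  1.3 ]
white pred grip [[338.94802786 226.87318463]]
[{'pixel': [340.4, 227.9], 'conf': 0.58}]
 t 32.1 p [0.4003 0.0992 0.2491] gap 0.998 F [-1.   0.7  0.2] g 0.0 q [ 0.14  0.06  1.78 -0.    1.3   1.66]
```

View pics/w2.png

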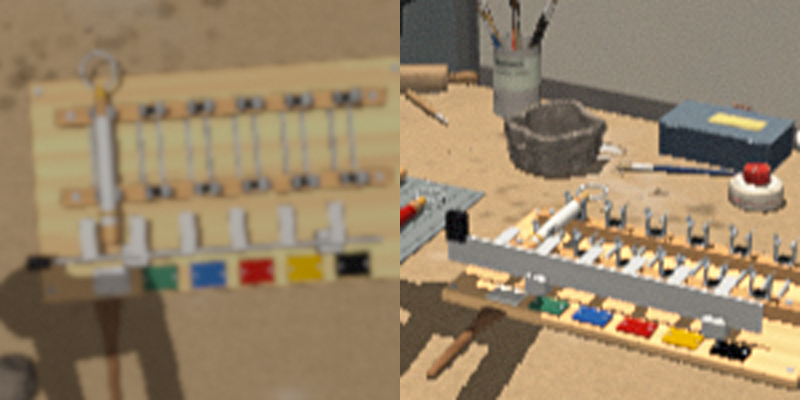

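White is home: there was no contact at 54 mm when checking from above. The blue tool is next. It needs a half turn, and its neighbouring stations are empty, so I can press while gripping.

```bash
cat >> h.py <<'E'
def locate(t,flip=False):
    f=grab_frame("top"); ds=trace(f,t+"_grip"); tp=tip_of(f,t+"_grip")
    B=[]
    for d in ds[:3]:
        r,c=np.nonzero(d["pixels"]); P=ray(f,np.c_[c,r],.013)
        vx,vy,x0,y0=cv2.fitLine(P.astype(np.float32),cv2.DIST_HUBER,0,.001,.001).ravel()
        a=np.array([vx,vy]); a=a*np.sign(a[0])*(-1 if flip else 1); o=np.array([x0,y0]); s=(P-o)@a
        g=o+a*(s.min()+.0895); B.append((g,np.arctan2(a[1],a[0]),np.ptp(s)))
        print(t,"mask",d["conf"],g.round(4),round(B[-1][1],3),"len",round(np.ptp(s),3))
    print(" tips",[(ray(f,k["pixel"],.013)[0].round(3),round(k["conf"],2)) for k in tp[:2]])
    B=[b for b in B if .12<b[2]<.2 and .05<b[0][1]<.42]
    return B[0] if B else None
def pick(p,g,th,ysta,z=.006):
    for y in(th,th+np.pi,th-np.pi):
        pl=p[2]+y-th; A=ik([*g,.12],Rdown(y)); C=ik(rk(p,0,ysta,.125),Rdown(pl))
        if A is not None and C is not None: break
    else: raise SystemExit("no ik")
    movep([*g,.12],Rdown(y)); line_to([*g,z],max_speed=.12); rep("at")
    grasp(80); hold(.1); rep("gr"); line_to([*g,.16],max_speed=.15); rep("up")
    movep(rk(p,0,ysta,.16),Rdown(pl)); rep("above"); return pl
def snap(fn,*ws):
    v=[cv2.resize(grab_frame(n)["color"][a:a+150,b:b+150],(400,400),interpolation=cv2.INTER_CUBIC) for n,a,b in ws]
    cv2.imwrite(f"pics/{fn}.png",np.hstack(v))
E
python3 - <<'E'
from h import *
p=np.load("rack.npy"); line_to([.45,-.2,.22],max_speed=.4)
for t in("black","green","red"): locate(t)
g,th,L=locate("blue",True); pl=pick(p,g,th,.024)
snap("b1",("top",170,300),("scene",110,280)); print(pl)
E
```

```text
black mask 0.77 [0.4663 0.3312] 0.033 len 0.182
 tips [(array([0.458, 0.329]), 0.74)]
green mask 0.89 [0.4774 0.2605] 0.137 len 0.182
green mask 0.35 [0.4841 0.1501] 1.46 len 0.33
 tips [(array([0.47 , 0.252]), 0.62)]
red mask 0.66 [0.4849 0.1217] 0.11 len 0.152
red mask 0.5 [ 0.3997 -0.1534] -1.513 len 0.035
 tips [(array([0.485, 0.124]), 0.8)]
 tips [(array([0.509, 0.189]), 0.7)]Traceback (most recent call last):
  File "<stdin>", line 4, in <module>
TypeError: cannot unpack non-iterable NoneType object
```

```bash
python3 - <<'E'
from h import *
p=np.load("rack.npy")
for i in range(4):
    r=locate("blue",True)
    if r: break
g,th,L=r; pl=pick(p,g,th,.024)
snap("b1",("top",170,300),("scene",110,280)); print(pl)
E
```

```text
blue mask 0.28 [ 0.3973 -0.0573] 1.58 len 0.035
 tips [(array([0.506, 0.194]), 0.93)]
blue mask 0.81 [0.5089 0.1935] -3.13 len 0.152
blue mask 0.38 [0.5256 0.307 ] -1.911 len 0.357
 tips [(array([0.505, 0.197]), 0.88)]
at t 37.0 p [0.5095 0.1936 0.0065] gap 1.001 F [ 0.7  1.2 -0.1] g 0.0 q [ 0.29  0.53  1.83 -0.    0.78 -1.3 ]
gr t 37.8 p [0.5091 0.1936 0.0064] gap 0.154 F [-1.7 -0.2  5.2] g 78.2 q [ 0.29  0.53  1.83 -0.    0.78 -1.3 ]
up t 39.0 p [0.5081 0.1933 0.159 ] gap 0.145 F [ 0.2 -0.6 -1.3] g 78.1 q [ 0.29  0.33  1.67  0.    1.14 -1.3 ]
above t 41.1 p [ 0.5259 -0.1702  0.1598] gap 0.155 F [-0.5  0.1 -0.7] g 78.1 q [-0.39  0.34  1.65  0.    1.15  1.12]
0.05687634791282958
```

View pics/b1.png

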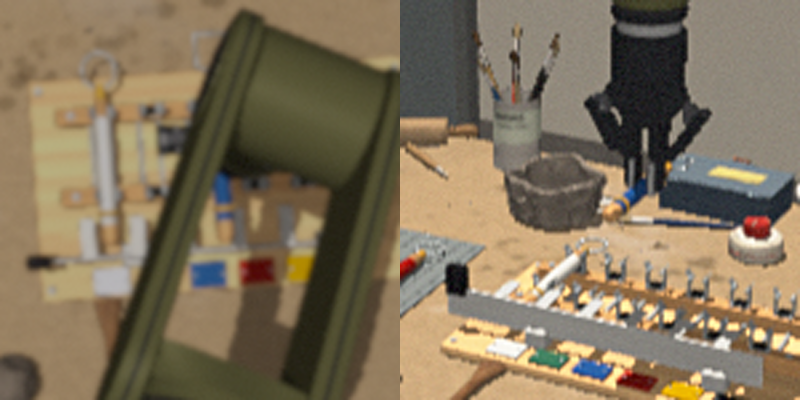

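The blue tool is held with its loop to the back and its butt to the front. I'll place it, then fetch black.

```bash
python3 - <<'E'
s=open('h.py').read()
i=s.index("    for d in(-.022,.022):"); j=s.index("    line_to([*t,.13]"); s=s[:i]+s[j:]
s=s.replace("step=.002 if gripped else .001","step=.003 if gripped else .001").replace("press_to(t,.070,.0545)","press_to(t,.066,.0545)")
open('h.py','w').write(s)
E
python3 - <<'E'
from h import *
p=np.load("rack.npy"); place(p,.024,p[2],off=.007,gripped=True)
f=grab_frame("top"); print("blue",proj(f,rk(p,0,.024,.046)),[d["pixel"] for d in tip_of(f,"blue_grip")])
for i in range(4):
    r=locate("black")
    if r: break
pl=pick(p,r[0],r[1],-.12)
snap("k1",("top",170,330),("scene",110,310)); print(pl)
E
```

```text
over t 42.4 p [ 0.5264 -0.1708  0.0614] gap 0.147 F [-0.2  0.  -0.3] g 78.1 q [-0.39  0.46  1.76  0.    0.92  1.12]
press peak 16.7 zcmd 0.0370 t 44.5 p [ 0.5258 -0.1705  0.0393] gap 0.15 F [-5.6  2.  16.7] g 81.5 q [-0.39  0.49  1.78 -0.    0.87  1.12]
rel t 45.2 p [ 0.5259 -0.1705  0.0368] gap 0.999 F [ 0.6 -0.3 -0.3] g 0.0 q [-0.39  0.49  1.79  0.    0.86  1.12]
press peak 0.5 zcmd 0.0540 t 48.7 p [ 0.5261 -0.1706  0.054 ] gap -0.0 F [ 0.9 -0.1 -0.4] g 0.2 q [-0.39  0.47  1.77  0.    0.9   1.12]
done t 50.1 p [ 0.526  -0.1706  0.1301] gap 1.002 F [-0.2 -0.1  0.4] g 0.0 q [-0.39  0.37  1.69  0.    1.08  1.12]
blue [[375.6870907  224.53188468]] []
black mask 0.76 [0.4637 0.3307] 0.026 len 0.185
 tips [(array([0.464, 0.33 ]), 0.74), (array([0.766, 0.069]), 0.38)]
at t 53.2 p [0.4643 0.331  0.0066] gap 1.0 F [0.5 0.6 0.4] g 0.0 q [ 0.55  0.55  1.77 -0.    0.82  2.09]
gr t 54.0 p [0.4638 0.3307 0.0064] gap 0.146 F [-1.2 -0.6  6. ] g 78.3 q [ 0.55  0.55  1.77 -0.    0.82  2.09]
up t 55.2 p [0.4629 0.3303 0.159 ] gap 0.155 F [-0.5  0.1 -0.8] g 78.2 q [0.55 0.36 1.62 0.   1.16 2.09]
above t 57.5 p [ 0.5345 -0.3133  0.16  ] gap 0.146 F [-0.4  0.8 -0.1] g 78.2 q [-0.6   0.43  1.51  0.    1.21  0.91]
0.05687634791282943
```

View pics/k1.png

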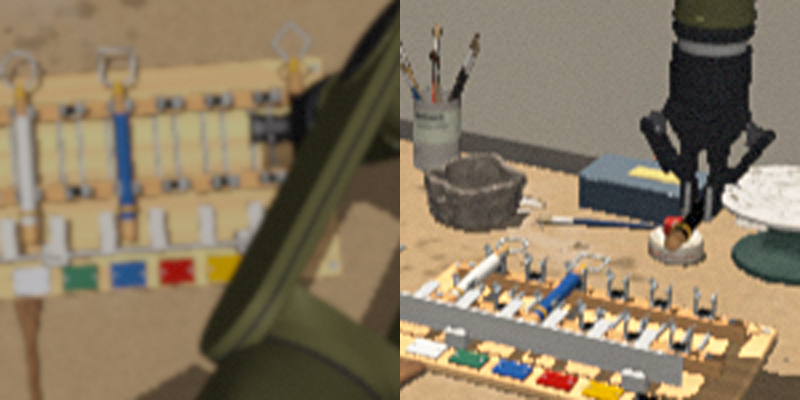

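Blue is home and straight, and black is held correctly above its station. I'll place black, then fetch green.

```bash
python3 - <<'E'
from h import *
p=np.load("rack.npy"); place(p,-.12,p[2],off=.007,gripped=True)
for i in range(4):
    r=locate("green")
    if r: break
pl=pick(p,r[0],r[1],.072)
snap("g1",("top",170,320),("scene",110,280)); print(pl)
E
```

```text
over t 58.9 p [ 0.5345 -0.3146  0.0614] gap 0.15 F [-0.1  0.8 -0.7] g 78.2 q [-0.6   0.53  1.61  0.    1.    0.91]
press peak 14.6 zcmd 0.0370 t 61.0 p [ 0.5342 -0.3143  0.0394] gap 0.149 F [-4.2  3.3 14. ] g 82.7 q [-0.6   0.56  1.63 -0.    0.95  0.91]
rel t 61.7 p [ 0.5341 -0.3143  0.0368] gap 1.002 F [ 0.6  0.3 -0.2] g 0.0 q [-0.6   0.56  1.63 -0.    0.95  0.91]
press peak 1.5 zcmd 0.0540 t 65.2 p [ 0.5343 -0.3144  0.0541] gap 0.002 F [0.5 0.2 0.5] g 0.2 q [-0.6   0.54  1.62  0.    0.98  0.91]
done t 66.5 p [ 0.5342 -0.3144  0.1301] gap 0.995 F [-0.2 -0.4 -0.3] g 0.0 q [-0.6   0.46  1.54 -0.    1.14  0.91]
green mask 0.61 [0.4747 0.2609] 0.163 len 0.185
 tips [(array([0.471, 0.248]), 0.61)]
at t 69.8 p [0.4753 0.2611 0.0065] gap 1.002 F [-0.1 -0.3  0.3] g 0.0 q [ 0.42  0.53  1.84 -0.    0.78  1.83]
gr t 70.6 p [0.4748 0.261  0.0064] gap 0.153 F [-2.2 -0.5  4.8] g 78.3 q [ 0.42  0.53  1.84 -0.    0.78  1.83]
up t 71.8 p [0.4739 0.2606 0.159 ] gap 0.149 F [-0.2  0.  -0.9] g 78.2 q [0.42 0.33 1.68 0.   1.14 1.83]
above t 73.2 p [ 0.5232 -0.1217  0.1598] gap 0.149 F [-0.4  0.4 -1. ] g 78.2 q [-0.31  0.32  1.69  0.    1.14  1.21]
0.05687634791282942
```

View pics/g1.png

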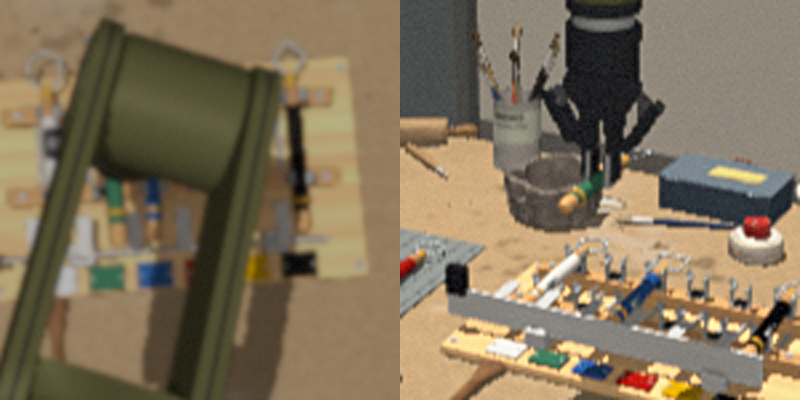

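Black is home, and green is held correctly over its station. Its neighbours are occupied, so I'll release it on the lips and press from above with closed fingers.

```bash
python3 - <<'E'
from h import *
p=np.load("rack.npy"); place(p,.072,p[2],off=.007,gripped=False)
line_to([.45,-.3,.2],max_speed=.4)
snap("g2",("top",170,310),("scene",130,280))
for i in range(2): locate("red")
E
```

```text
over t 74.6 p [ 0.5237 -0.1228  0.0614] gap 0.148 F [-0.  -0.2  0. ] g 78.2 q [-0.31  0.44  1.8   0.    0.9   1.21]
press peak 5.1 zcmd 0.0520 t 76.9 p [ 0.5237 -0.1229  0.0523] gap 0.147 F [-0.2  0.3  4.9] g 78.8 q [-0.31  0.45  1.81 -0.    0.88  1.21]
rel t 77.6 p [ 0.5232 -0.1227  0.052 ] gap 0.998 F [-0.3 -0.3  0.4] g 0.0 q [-0.31  0.46  1.81 -0.    0.88  1.21]
press peak 1.2 zcmd 0.0540 t 81.0 p [ 0.5233 -0.1227  0.054 ] gap 0.001 F [ 0.1  0.7 -0.2] g 0.3 q [-0.31  0.45  1.8   0.    0.88  1.21]
done t 82.4 p [ 0.5232 -0.1227  0.1301] gap 1.0 F [-0.6  1.  -0.3] g 0.0 q [-0.31  0.35  1.72 -0.    1.06  1.21]
red mask 0.59 [0.4824 0.1209] 0.088 len 0.177
 tips [(array([0.481, 0.127]), 0.65), (array([ 0.388, -0.076]), 0.62)]
red mask 0.86 [0.482  0.1215] 0.111 len 0.165
red mask 0.72 [ 0.4716 -0.0749] -1.288 len 0.415
 tips [(array([0.48 , 0.125]), 0.94), (array([ 0.53 , -0.181]), 0.68)]
```

View pics/g2.png

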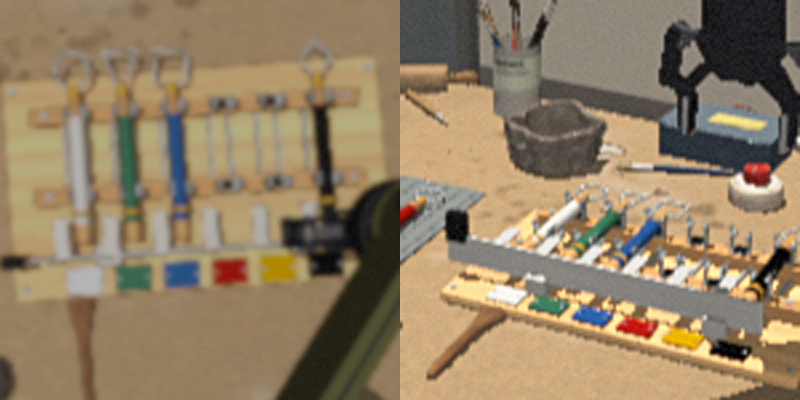

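Green lies parallel to blue, and the fingers met nothing at 54 mm, so it is home in both clips. Red is next.

```bash
python3 - <<'E'
from h import *
p=np.load("rack.npy")
for i in range(4):
    r=locate("red")
    if r: break
pl=pick(p,r[0],r[1],-.024)
snap("r1",("top",170,310),("scene",110,290)); print(pl)
E
```

```text
red mask 0.79 [0.4851 0.1204] 0.084 len 0.169
 tips [(array([0.483, 0.12 ]), 0.58)]
at t 86.2 p [0.4857 0.1204 0.0065] gap 0.997 F [-0.2  0.2  0.3] g 0.0 q [0.16 0.49 1.93 0.   0.72 1.65]
gr t 87.0 p [0.4852 0.1205 0.0064] gap 0.148 F [-1.2  0.4  5.5] g 78.1 q [0.16 0.49 1.93 0.   0.72 1.65]
up t 88.2 p [0.4843 0.1202 0.1591] gap 0.149 F [ 0.4  0.3 -0.2] g 78.0 q [0.16 0.27 1.76 0.   1.11 1.65]
above t 89.5 p [ 0.5285 -0.2173  0.1597] gap 0.151 F [ 0.   0.3 -1. ] g 78.1 q [-0.46  0.37  1.61  0.    1.16  1.05]
0.05687634791282942
```

View pics/r1.png

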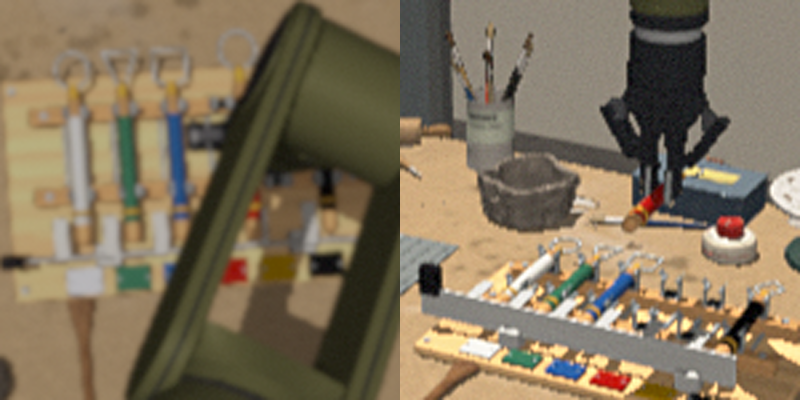

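Red is held correctly above its station. I'll place it and take a look before locking.

```bash
python3 - <<'E'
from h import *
p=np.load("rack.npy"); place(p,-.024,p[2],off=.007,gripped=False)
line_to([.42,.15,.22],max_speed=.4)
snap("r2",("top",170,310),("scene",130,290)); rep()
E
```

```text
over t 90.9 p [ 0.5291 -0.2188  0.0614] gap 0.15 F [ 0.6 -0.1  0. ] g 78.1 q [-0.47  0.48  1.72 -0.    0.94  1.05]
press peak 3.3 zcmd 0.0500 t 93.7 p [ 0.5283 -0.2184  0.0497] gap 0.15 F [-0.1  0.4  0.6] g 80.1 q [-0.47  0.49  1.73 -0.    0.92  1.05]
rel t 94.4 p [ 0.5287 -0.2185  0.05  ] gap 0.999 F [-0.1  0.  -0.6] g 0.0 q [-0.47  0.49  1.73 -0.    0.92  1.05]
press peak 1.1 zcmd 0.0540 t 97.8 p [ 0.5288 -0.2186  0.0541] gap 0.001 F [-0.8 -0.3  1.1] g 0.4 q [-0.47  0.49  1.73  0.    0.93  1.05]
done t 99.2 p [ 0.5287 -0.2185  0.1301] gap 1.001 F [ 0.6 -0.2 -0.2] g 0.0 q [-0.47  0.4   1.65  0.    1.1   1.05]
 t 100.4 p [0.42   0.1487 0.2195] gap 1.002 F [-0.3  0.1  0.7] g 0.0 q [ 0.25  0.14  1.78 -0.    1.23  1.76]
```

View pics/r2.png

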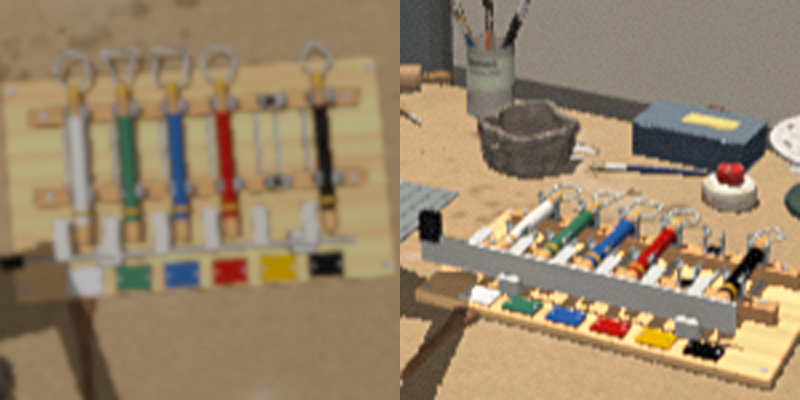

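All five tools are in place by picture. As a positive check, I'll press lightly on each one until real contact is felt, then close the bar.

```bash
python3 - <<'E'
from h import *
p=np.load("rack.npy"); y=best(rk(p,0,.12,.12),[p[2]]); movep(rk(p,0,.12,.12),Rdown(y)); grasp(30)
for n,s in zip(ORDER,YS):
    if n=="yellow": continue
    for d in(-.022,.022):
        t=rk(p,d,s,0)[:2]; line_to([*t,.068],max_speed=.15); line_to([*t,.0555],max_speed=.08); print(n,d,end=" "); press_to(t,.0555,.0505,fmax=15,step=.0015)
    line_to([*t,.07],max_speed=.15)
line_to([*t,.13],max_speed=.2); release(); rep()
E
```

```text
white -0.022 press peak 19.9 zcmd 0.0510 t 103.9 p [ 0.499  -0.0763  0.0534] gap -0.002 F [-3.8  0.3 20.1] g 10.2 q [-0.24  0.42  1.88 -0.    0.84  1.28]
white 0.022 press peak 21.8 zcmd 0.0510 t 105.5 p [ 0.5416 -0.0737  0.0534] gap -0.004 F [-7.   0.2 21.9] g 10.9 q [-0.21  0.46  1.78 -0.    0.89  1.3 ]
green -0.022 press peak 18.5 zcmd 0.0510 t 107.5 p [ 0.5017 -0.1244  0.0535] gap 0.002 F [-4.  -0.3 19.5] g 9.8 q [-0.32  0.43  1.85 -0.    0.86  1.19]
green 0.022 press peak 21.3 zcmd 0.0510 t 109.1 p [ 0.5444 -0.1217  0.0534] gap -0.002 F [-6.2  0.8 20.1] g 10.5 q [-0.3   0.47  1.76 -0.    0.91  1.22]
blue -0.022 press peak 18.1 zcmd 0.0510 t 111.2 p [ 0.5044 -0.1725  0.0535] gap 0.001 F [-4.  -0.1 18.1] g 9.2 q [-0.41  0.45  1.82 -0.    0.87  1.11]
blue 0.022 press peak 20.0 zcmd 0.0510 t 112.8 p [ 0.5471 -0.1697  0.0535] gap -0.004 F [-7.1 -0.2 20.4] g 10.1 q [-0.37  0.49  1.73 -0.    0.92  1.14]
red -0.022 press peak 16.7 zcmd 0.0510 t 114.8 p [ 0.5071 -0.2206  0.0535] gap 0.001 F [-3.7 -0.9 17. ] g 8.6 q [-0.49  0.47  1.77 -0.    0.9   1.03]
red 0.022 press peak 19.4 zcmd 0.0510 t 116.4 p [ 0.5497 -0.2178  0.0535] gap 0.003 F [-6.7 -0.6 20.1] g 10.0 q [-0.45  0.51  1.68 -0.    0.95  1.07]
black -0.022 press peak 15.2 zcmd 0.0510 t 118.7 p [ 0.5124 -0.3167  0.0536] gap -0.001 F [-3.8 -0.4 15.1] g 7.5 q [-0.62  0.52  1.66 -0.    0.96  0.89]
black 0.022 press peak 18.6 zcmd 0.0510 t 120.3 p [ 0.555  -0.314   0.0535] gap 0.0 F [-6.3 -0.3 18.3] g 9.1 q [-0.58  0.56  1.58 -0.    1.    0.93]
 t 121.8 p [ 0.5561 -0.3131  0.1301] gap 1.001 F [-0.1  0.4 -0. ] g 0.0 q [-0.58  0.48  1.5   0.    1.16  0.93]
```

All ten contacts came at 53.5 mm, so every tool is home in both clips. Now I'll close the bar.

```bash
python3 - <<'E'
from h import *
p=np.load("rack.npy"); f=grab_frame("top")
c,s=np.cos(p[2]),np.sin(p[2])
for d in tip_of(f,"lock_grip")[:1]: print("lock in rack",np.array([[c,s],[-s,c]])@(ray(f,d["pixel"],.073)[0]-p[:2]))
a=rk(p,-.1,.1915,.066); up=a+[0,0,.09]
y=best(up,[p[2]+np.pi/2,p[2]-np.pi/2]); movep(up,Rdown(y)); line_to(a,max_speed=.1); grasp(40); rep("gr")
e=rk(p,-.1,.1915-.0235,.066); line_to(e,max_speed=.03); hold(.2); rep("shut")
release(); rep("rel"); line_to(e+[0,0,.1],max_speed=.15); line_to([.42,.2,.25],max_speed=.4)
f=grab_frame("top")
for d in tip_of(f,"lock_grip")[:1]: print("lock in rack",np.array([[c,s],[-s,c]])@(ray(f,d["pixel"],.073)[0]-p[:2]))
snap("end",("top",170,310),("scene",130,290)); rep()
E
```

```text
lock in rack [-0.10177593  0.18976324]
gr t 124.9 p [ 0.4168 -0.009   0.0663] gap 0.153 F [-1.2  0.7  4.2] g 43.0 q [-0.12  0.31  2.04 -0.    0.79 -0.18]
shut t 126.0 p [ 0.4181 -0.0311  0.0663] gap 0.151 F [-0.   7.3  6.2] g 43.3 q [-0.18  0.31  2.04  0.    0.79 -0.24]
rel t 126.7 p [ 0.4179 -0.0325  0.066 ] gap 1.002 F [-0.   0.3  0. ] g 0.0 q [-0.18  0.31  2.04 -0.    0.79 -0.24]
lock in rack [-0.10124901  0.16287056]
 t 128.5 p [0.4194 0.1983 0.249 ] gap 1.001 F [-0.1 -0.5  0.6] g 0.0 q [ 0.35  0.14  1.69 -0.    1.31  0.3 ]
```

View pics/end.png

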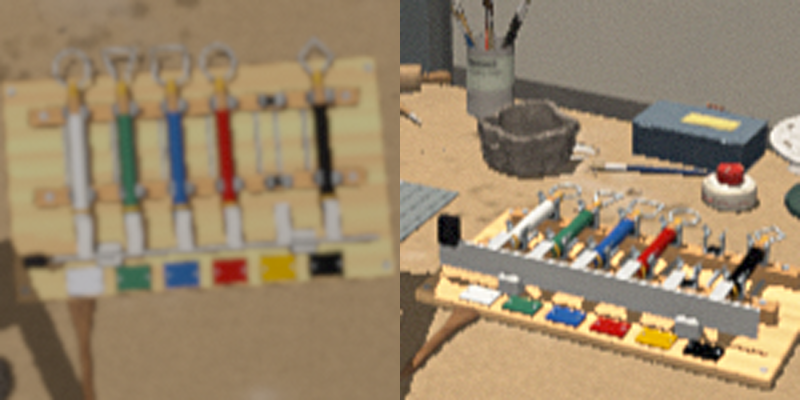

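All the tabs are over the handle ends and the bar has slid back about 22 mm, so it is shut. Handing in.

```bash
python3 -c "
from workcell import *
print(hand_in())"
```

```text
the job is handed in; nothing more can be done
None
```

The job is handed in: white, green, blue, red and black are snapped home in their own stations (yellow was absent), the lock bar is shut over them, and I left the clay bowl alone; no verdict came back.

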